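# Close up a printed sensor housing and hold it for bonding

## Task

In the grey lower half of the printed housing, first lower the open white battery flap until it is fully closed. Then pick up the orange upper half by its handle and fit it flush on the lower half's two dowels (large hole over large dowel, white marks together), and press the pair all the way down on its spring nest. Finish still gripping the handle and holding the pair pressed down, and leave the glue bottle, scraper and filament spool where they are.

Things in the scene. Friction and masses are not known exactly. Their poses are not given: they have to be found in the camera images.
- nest: Aluminium base plate 200 x 110 x 12 mm, fixed; origin at its underside's centre, x along its length, z up. Above it on springs: a carrier plate 164 x 84 mm bearing the grey lower half, an open tray 100 x 70 mm, walls 4 mm, rim 56 mm over the table at rest. Level with the rim a solid ear, 26 x 40 mm, at each x end bears an upright steel dowel. White mark beside the large dowel, on its +y side.
- dowel_big (a point): Foot of the large dowel (12 mm diameter), on its axis at rim height, 63 mm to the nest's +x from the tray's centre. It stands 19 mm over the rim, its upper 7 mm tapering to 45 % of the diameter. Axes as the nest's; moves down with the carrier.
- dowel_small (a point): Foot of the small dowel (8 mm diameter, same height and taper), on its axis at rim height, 63 mm to the nest's -x from the tray's centre.
- carrier (a joint): How far carrier and lower half are pushed straight down on the springs, m: 0 at rest, 0.010 on the stop. The load needed (upper half's weight included) starts at about 7 N and is about 15 N at the stop; it springs back when released.
- flap_hinge (a point): Middle of the flap's hinge line, which runs along the nest's x, 27 mm to the nest's +y from the tray's centre and 2 mm over the rim.
- flap_edge (a point): Middle of the flap's free edge, 52 mm from the hinge line.
- flap (a joint): Angle of the white flap (84 mm along the hinge, 52 deep, 4 thick), rad: 0 closed, level from the hinge toward the nest's -y, its top face 4 mm over the rim; 1.57 upright; opens over toward +y to at most 1.9. A friction hinge keeps it where it is left; about 1 N at the free edge moves it. Starts at 1.0 to 1.7.
- shell: Orange upper half, on the table open side down as it is fitted. Hollow cover 100 x 70 mm (x, y), flat roof 26 mm high, 22 mm deep inside, walls 4; ear 26 x 40 x 8 mm with a through hole at each x end; solid handle block on the roof, 60 (x) x 20 mm (y), from 26 to 55 mm high. Origin: centre of underside, z up. 0.13 to 0.25 kg. White mark beside the large hole, on its +y side.
- hole_big (a point): Centre of the large through hole (14 mm diameter) at the upper half's underside, at +63 mm on its x.
- hole_small (a point): Centre of the small through hole (10 mm diameter) at the upper half's underside, at -63 mm on its x.
- handle (a point): Middle of the handle block's top, 55 mm over the upper half's underside.
- glue: White glue bottle with red cap, 34 mm diameter, 85 mm high, standing; origin under its centre. Bystander.
- scraper: Scraper with blue handle, 170 mm long, lying along its x; bystander.
- spool: Small spool of blue filament, 100 mm diameter, 45 mm high, lying flat, origin under its centre. Bystander.
Things that resemble listed ones, but are neither listed nor needed, are in the scene too. Several things look just like the shell: the one meant starts nearest to the robot's base. Several things have the shape of the nest; the one meant has the colours described above.

How it is judged (in metres and radians):
On the way, in this order (a step that is already met when the one before it is completed fails the run):
1. the flap is closed (value of joint flap below 0.1 rad), for 0.2 s.
2. the upper half is seated on both dowels, flap still closed (distance between hole_big and dowel_big below 0.0035 m and distance between hole_small and dowel_small below 0.0035 m and value of joint flap below 0.1 rad), for 0.2 s.
At the end, for the whole second after the job is handed in: Flap closed (within 0.1 rad), upper half seated on both dowels (each hole centre within 3.5 mm of its dowel's foot), and the robot, fingers on the upper half (over 3 N), steadily holds the halves together (over 6 N) with the spring nest at least 7 of its 10 mm down (all of step 2 and value of joint carrier above 0.007 m and contact force between shell and nest above 6 N and contact force between the fingers and shell above 3 N and linear speed of shell below 0.02 m/s); the arm keeps its last pose, push and grip.
It fails at once if a bystander is moved by more than 3 cm (distance of any of glue, scraper, spool from where it was at the start of the episode above 0.03 m).
It also fails if it takes over 64 s, if anything falls off the work surface, if the arm or the gripper's body presses on something with over 40 N, if the wrist force passes 120 N, or if a joint passes its speed limit or range.

## Robot

A 6-joint arm with a two-finger parallel gripper is mounted at the origin on the work surface. World frame = base frame: x ahead of the robot, y to its left, z up, the work surface at z = 0. Lengths are in m, angles in degrees, forces in N, time in s.
With the tool pointing down it reaches from about 0.3 to 0.875 m from the base axis. Payload 6.4 kg.
Tool frame: the origin (TCP) lies on the mounting face of the last link; the fingertips stand 166 mm ahead of it and the grasp point (between the pads) lies 147 mm ahead of it (env.tip_reach is the distance from the TCP to the fingertips, in m); z points along the fingers, y is the direction in which the jaws open and shut (so a half turn about z gives the same grasp; the last joint's range is limited). The gripper opens to 88 mm and grips with 3 to 60 N. Pads are 18 mm wide; open, the fingers measure 123 mm over their backs; the gripper's body (75 mm by 187 mm) begins 45 mm behind the grasp point.
Start: joints at [60.659, 10.359, 92.074, -0, 77.567, -11.82], TCP at [0.173, 0.548, 0.405] pointing down, gripper open.
Joint ranges: [-171.53, 171.53], [-51.25, 118.39], [17.06, 147.69], [-65.23, 245.23], [0, 150.52], [-178.68, 178.68]. Speed limits (degrees/s): [147.25, 147.25, 172.46, 180, 180, 180].

## Interface

Orientations are given as [roll, pitch, yaw] about the fixed x, y, z axes, in that order (R = Rz(yaw) Ry(pitch) Rx(roll)).
In Python, from rig import env, grab_frame, camera_params, order gives the robot as it stands.
- The arm moves only by the shell command python3 -m inch 'ROWS' [FORCE]. ROWS is JSON, a list of rows, each an object with "delta_pos": the shift along the world's x, y, z in cm, a list of three; "turn": the turn, a rotation vector about the world's x, y, z in degrees, a list of three; "gripper": the finger opening in cm, from 0 to 8.81. In form: [{"delta_pos": [x, y, z], "turn": [ax, ay, az], "gripper": gripper}, ...]. A call has 1 to 8 rows; each row shifts and turns the pose as measured when the row begins; what a row does not reach is not made up. A row lasts 1/8 s, in which the tool goes at most 62.5 mm and 10.7 degrees, less where a joint would pass 70% of its speed; a pose out of reach is approached as far as the arm can. A call is refused whole if a number of a shift passes 6.25 or a number of a turn 10.7, either way. A call with a gripper value outside its range is refused whole. The fingers move at their own pace and stop on an object; FORCE is the grip in N (left out, the last holds). Time passes only in rows, so rows that do not move let the fingers close. It gives the time, the measured TCP pose, the force and the opening at its end, in the units of the state.
- env.observe(): the state, without advancing time (a new reading comes with each control period).
- grab_frame(name): name is "scene" or "top" or "wrist"; returns the picture (400x640x3 uint8, blue, green, red); there is no depth.
- camera_params(name): a dict with "fovy" (degrees; the focal length in pixels is half the picture's height over the tangent of half this angle, whatever the lens; pixels are square), "cx", "cy" (the principal point, pixels), "D" ([k1, k2, p1, p2, k3] as OpenCV has them; the pictures are not rectified), "T" (4x4, takes a point from camera to world coordinates); the wrist camera has in their place "mount" (4x4, takes a point from camera to tool coordinates, whose origin is the TCP and whose axes are the flange's). Camera axes: x right, y up, looking along -z (the intrinsics and any distortion apply to the point x, -y, -z); pixel columns grow to the right and rows downward; lengths in m; the calibration is good to about 2 mm. A picture is of the moment at which its call begins: read the wrist's pose just before it. camera_params takes no time and is no camera call.
- order.job_done(): hands the job in, once; it reports no verdict.
The state is a dict: "time": time; "qpos": joint angles; "joint_vel": joint speeds; "joint_efforts": joint torques, N m; "position": TCP position; "tcp_rot": TCP orientation; "contact_force": force on the tool from outside, world axes, zero at the start; "wrist_torque": the same for the moment, N m; "grip_width": finger opening in m.
Only numpy, scipy, OpenCV 4.12 (cv2) and the standard library are available. Lean on these libraries where they do the work, as an engineer would, in place of code of your own. Each camera call takes 0.05 s, during which the arm holds its last target.

## Working session

There is one attempt and no reset: what is moved stays moved. The work goes in short steps, Python scripts to look and compute and a shell command to move; the robot and the scene stay as the last step left them, time stands still between calls to the robot, and variables do not carry over. Pictures are saved under pics/ and viewed, and the job is handed in when it is done.

```bash
ls; mkdir -p pics
python3 - <<'E'
from rig import env, grab_frame, camera_params, order
import cv2,json
print(env.observe())
for n in ("scene","top","wrist"):
    cv2.imwrite(f"pics/{n}0.png",grab_frame(n)); print(n,camera_params(n))
print(env.observe()["time"])
E
```

```text
pics
{'time': 0.0, 'qpos': array([ 6.06560573e+01,  1.04005409e+01,  9.21320429e+01, -1.28685893e-03,
        7.75655050e+01, -1.18187198e+01]), 'joint_vel': array([ 0.21820388, -0.03882526,  0.04233925, -0.02516237, -0.00231954,
       -0.09254041]), 'joint_efforts': array([ 1.77988175e-03, -4.33855963e+01, -3.41858625e+01,  7.04052625e-02,
        3.84617387e-02, -1.46805623e-04]), 'position': array([0.17299374, 0.54809455, 0.40381989]), 'tcp_rot': array([-1.79903733e+02, -1.88605807e-02,  1.62475039e+02]), 'contact_force': array([ 0.05644968,  0.73750839, -0.351327  ]), 'wrist_torque': array([-0.01606172,  0.00379045, -0.00133102]), 'grip_width': 0.08840365776733458}
scene {'fovy': 45.14394431037487, 'cx': 323.9235113140672, 'cy': 198.17738685761736, 'D': array([-0.0207032,  0.       ,  0.       ,  0.       ,  0.       ]), 'T': array([[-5.75799735e-01, -5.95136977e-01,  5.60594902e-01,
         1.30861828e+00],
       [ 8.17589790e-01, -4.18071869e-01,  3.95932883e-01,
         4.88147492e-01],
       [-1.26534096e-03,  6.86314717e-01,  7.27303587e-01,
         1.03555922e+00],
  
[... 409 characters left out ...]
0e-03],
       [ 2.73446242e-04,  1.82855894e-01,  9.83139689e-01,
         1.40532802e+00],
       [ 0.00000000e+00,  0.00000000e+00,  0.00000000e+00,
         1.00000000e+00]])}
wrist {'fovy': 58.237057382625814, 'cx': 314.5557877344457, 'cy': 191.53754621525917, 'D': array([-0.04535881,  0.        ,  0.        ,  0.        ,  0.        ]), 'mount': array([[-3.38216533e-04,  9.60702971e-01,  2.77578253e-01,
         7.17555071e-02],
       [ 9.99998859e-01, -8.37119466e-05,  1.50818178e-03,
        -1.07199597e-03],
       [ 1.47215133e-03,  2.77578446e-01, -9.60701847e-01,
         1.97922737e-02],
       [ 0.00000000e+00,  0.00000000e+00,  0.00000000e+00,
         1.00000000e+00]])}
0.15
```

View pics/scene0.png

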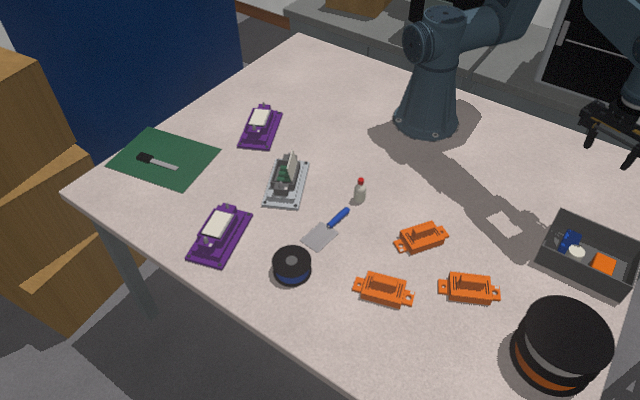

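View pics/top0.png

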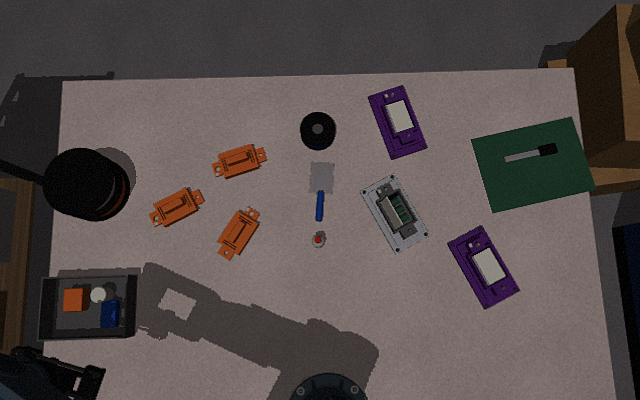

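View pics/wrist0.png

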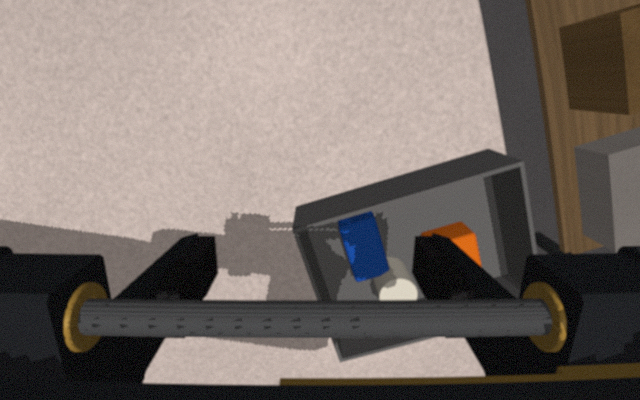

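The top view shows three orange shells at (240,161), (177,206) and (238,233). The last is nearest the base at (325,390), so I choose it. Of the nests at (395,213) grey, (398,122) purple and (483,266) purple, I choose the grey one. I'll check both in close crops.

```bash
cat > h.py <<'E'
import numpy as np, cv2
from rig import env, grab_frame, camera_params, order
from scipy.spatial.transform import Rotation as R
def K(c):
    f=200/np.tan(np.radians(c["fovy"])/2); return np.array([[f,0,c["cx"]],[0,f,c["cy"]],[0,0,1.]])
def camT(name,st=None):
    c=camera_params(name)
    if name!="wrist": return c,np.array(c["T"])
    T=np.eye(4);T[:3,:3]=R.from_euler("xyz",st["tcp_rot"],degrees=True).as_matrix();T[:3,3]=st["position"]
    return c,T@c["mount"]
def rays(name,px,st=None):
    c,T=camT(name,st)
    n=cv2.undistortPoints(np.array(px,float).reshape(-1,1,2),K(c),np.array(c["D"])).reshape(-1,2)
    d=np.c_[n[:,0],-n[:,1],-np.ones(len(n))]@T[:3,:3].T
    return T[:3,3],d
def plane(name,px,z,st=None):
    o,d=rays(name,px,st); return o+d*((z-o[2])/d[:,2])[:,None]
def proj(name,P,st=None):
    c,T=camT(name,st); P=np.array(P,float).reshape(-1,3)
    q=(P-T[:3,3])@T[:3,:3]; q=q*[1,-1,-1]
    return cv2.projectPoints(q,np.zeros(3),np.zeros(3),K(c),np.array(c["D"]))[0].reshape(-1,2)
def tri(n1,p1,n2,p2):
    o1,d1=rays(n1,[p1]);o2,d2=rays(n2,[p2]);d1=d1[0];d2=d2[0]
    s=np.linalg.lstsq(np.c_[d1,-d2],o2-o1,rcond=None)[0]
    a=o1+s[0]*d1;b=o2+s[1]*d2; return (a+b)/2,np.linalg.norm(a-b)
def crop(im,x,y,w,h,s,f): cv2.imwrite(f,cv2.resize(im[y:y+h,x:x+w],None,fx=s,fy=s,interpolation=cv2.INTER_CUBIC))
E
python3 - <<'E'
from h import *
t=cv2.imread("pics/top0.png");s=cv2.imread("pics/scene0.png")
a=cv2.resize(t[190:270,190:290],None,fx=4,fy=4,interpolation=2);b=cv2.resize(t[170:250,350:450],None,fx=4,fy=4,interpolation=2)
c=cv2.resize(s[210:260,385:485],None,fx=4,fy=4,interpolation=2);d=cv2.resize(s[145:215,245:345],None,fx=4,fy=4,interpolation=2)
cv2.imwrite("pics/c1.png",np.hstack([a,b]));
cv2.imwrite("pics/c2.png",np.hstack([cv2.copyMakeBorder(c,0,80,0,0,0),d]))
E
```

```text
(no output)
```

View pics/c1.png

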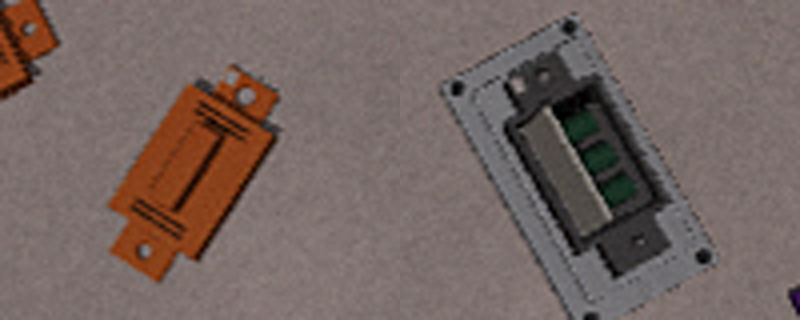

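View pics/c2.png

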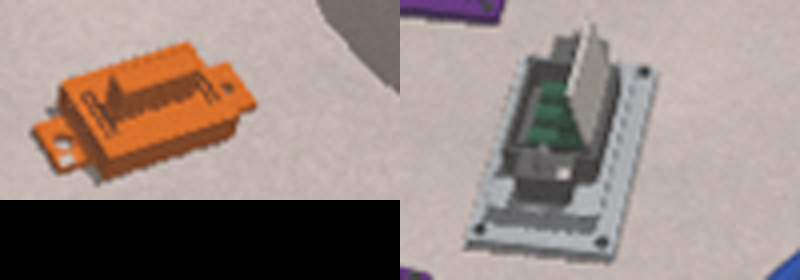

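Run:
```python
from h import *
hb,hs=plane("top",[[251.2,213.9],[226.2,252.8]],0.008)
c=(hb+hs)/2;v=hb-hs;print("shell",hb,hs,c,np.hypot(*v[:2]),np.degrees(np.arctan2(v[1],v[0])))
db,ds=plane("top",[[386.2,188.7],[410,230]],0.072)
c=(db+ds)/2;v=db-ds;print("nest",db,ds,c,np.hypot(*v[:2]),np.degrees(np.arctan2(v[1],v[0])))
for p in [(320,240),(321,180),(318,130)]: print(plane("top",[p],0.04))
# flap edge corners: top image & scene
for a,b in (((381.2,196.5),(391.5,152)),((403.5,229),(386.5,184))): print(tri("top",a,"scene",b))
```

```text
shell [0.53699754 0.19717866 0.008     ] [0.43117815 0.26583496 0.008     ] [0.48408784 0.23150681 0.008     ] 0.12614052877712423 -32.97576571438284
nest [ 0.58562776 -0.17359119  0.072     ] [ 0.47287306 -0.23065204  0.072     ] [ 0.52925041 -0.20212161  0.072     ] 0.12637073759369033 26.84223397560231
[[0.45599354 0.00764685 0.04      ]]
[[6.21200728e-01 4.03647221e-04 4.00000000e-02]]
[[0.7648159 0.0048723 0.04     ]]
(array([ 0.49499703, -0.0178839 ,  0.25324235]), np.float64(0.24585971525766462))
(array([ 0.43701112, -0.06946339,  0.08025252]), np.float64(0.2906324806278538))
```

Run:
```python
from h import *
a=np.radians(26.84);c=np.array([.52925,-.20212,.0]);x=np.array([np.cos(a),np.sin(a),0]);y=np.array([-np.sin(a),np.cos(a),0]);z=np.array([0,0,1.])
h=c+.027*y+.058*z;print("hinge",h)
for th in (0.9,1.0,1.2,1.4,1.57,1.7):
    e=h-.052*np.cos(th)*y+.052*np.sin(th)*z
    P=[e+.042*x,e-.042*x]
    print(th,e.round(3),((proj("top",P)-[350,170])*4).round(0).tolist(),((proj("scene",P)-[245,145])*4+[400,0]).round(0).tolist())
P=[h+.042*x,h-.042*x];print(((proj("top",P)-[350,170])*4).round(0).tolist(),((proj("scene",P)-[245,145])*4+[400,0]).round(0).tolist())
```

```text
hinge [ 0.51705948 -0.17802869  0.058     ]
0.9 [ 0.532 -0.207  0.099] [[173.0, 91.0], [238.0, 203.0]] [[538.0, 100.0], [562.0, 23.0]]
1.0 [ 0.53  -0.203  0.102] [[168.0, 93.0], [233.0, 205.0]] [[544.0, 98.0], [567.0, 20.0]]
1.2 [ 0.526 -0.195  0.106] [[157.0, 99.0], [222.0, 211.0]] [[556.0, 94.0], [579.0, 17.0]]
1.4 [ 0.521 -0.186  0.109] [[144.0, 105.0], [209.0, 218.0]] [[570.0, 93.0], [592.0, 15.0]]
1.57 [ 0.517 -0.178  0.11 ] [[132.0, 111.0], [197.0, 224.0]] [[582.0, 93.0], [604.0, 15.0]]
1.7 [ 0.514 -0.172  0.11 ] [[123.0, 116.0], [188.0, 229.0]] [[592.0, 94.0], [613.0, 17.0]]
[[123.0, 125.0], [185.0, 234.0]] [[586.0, 146.0], [607.0, 68.0]]
```

Shell at about (0.484, 0.232), x-axis at −33°. The nest tray centre is about (0.529, −0.202) at 26.8°, with the flap at about 1.35 rad. The crops confirm both choices, with white marks beside the large hole and the large dowel. Moving above the nest.

```bash
python3 -m inch '[{"delta_pos":[2.4,-5.0,0],"turn":[0,0,-3.3],"gripper":8.8},{"delta_pos":[2.4,-5.0,0],"turn":[0,0,-3.3],"gripper":8.8},{"delta_pos":[2.4,-5.0,0],"turn":[0,0,-3.3],"gripper":8.8},{"delta_pos":[2.4,-5.0,0],"turn":[0,0,-3.3],"gripper":8.8},{"delta_pos":[2.4,-5.0,0],"turn":[0,0,-3.3],"gripper":8.8},{"delta_pos":[2.4,-5.0,0],"turn":[0,0,-3.3],"gripper":8.8},{"delta_pos":[2.4,-5.0,0],"turn":[0,0,-3.3],"gripper":8.8},{"delta_pos":[2.4,-5.0,0],"turn":[0,0,-3.3],"gripper":8.8}]'
python3 -m inch '[{"delta_pos":[2.4,-5.0,0],"turn":[0,0,-3.3],"gripper":8.8},{"delta_pos":[2.4,-5.0,0],"turn":[0,0,-3.3],"gripper":8.8},{"delta_pos":[2.4,-5.0,0],"turn":[0,0,-3.3],"gripper":8.8},{"delta_pos":[2.4,-5.0,0],"turn":[0,0,-3.3],"gripper":8.8},{"delta_pos":[2.4,-5.0,0],"turn":[0,0,-3.3],"gripper":8.8},{"delta_pos":[2.4,-5.0,0],"turn":[0,0,-3.3],"gripper":8.8}]'
```

```text
time: 1.15
position: [0.366, 0.1383, 0.4024]
tcp_rot: [-179.9, 0.1, 135.7]
contact_force: [0.7, -0.2, -0.3]
grip_width: 0.0879
time: 1.9
position: [0.5121, -0.1731, 0.4023]
tcp_rot: [179.9, 0.1, 115.1]
contact_force: [0.7, 0.6, -0.2]
grip_width: 0.0882
```

Run:
```python
from h import *
st=env.observe();im=grab_frame("wrist");cv2.imwrite("pics/w1.png",im);print(st["position"],st["tcp_rot"])
np.save("w1.npy",st,allow_pickle=True)
```

```text
[ 0.51211468 -0.17307424  0.40231721] [1.79923623e+02 9.78887058e-02 1.15097513e+02]
```

View pics/w1.png

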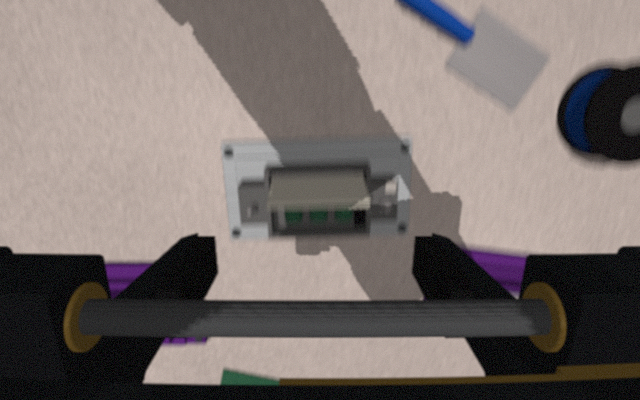

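Run:
```python
from h import *
crop(cv2.imread("pics/w1.png"),215,130,200,120,4,"pics/w1c.png")
st=np.load("w1.npy",allow_pickle=True).item()
a=np.radians(26.84);c=np.array([.52925,-.20212,.0]);x=np.array([np.cos(a),np.sin(a),0]);y=np.array([-np.sin(a),np.cos(a),0]);z=np.array([0,0,1.])
f=lambda P:((proj("wrist",P,st)-[215,130])*4).round(0).tolist()
print("dowel tops",f([c+.063*x+.075*z,c-.063*x+.075*z]),"plate corners z12",f([c+s*.1*x+t*.055*y+.012*z for s,t in((1,1),(1,-1),(-1,-1),(-1,1))]))
h=c+.027*y+.058*z
for th in (1.2,1.3,1.4,1.5):
    e=h-.052*np.cos(th)*y+.052*np.sin(th)*z; print(th,f([e+.042*x,e-.042*x]))
```

```text
dowel tops [[695.0, 300.0], [138.0, 316.0]] plate corners z12 [[795.0, 16.0], [777.0, 412.0], [62.0, 432.0], [21.0, 40.0]]
1.2 [[624.0, 314.0], [211.0, 326.0]]
1.3 [[625.0, 294.0], [208.0, 306.0]]
1.4 [[626.0, 271.0], [206.0, 283.0]]
1.5 [[627.0, 247.0], [204.0, 260.0]]
```

View pics/w1c.png

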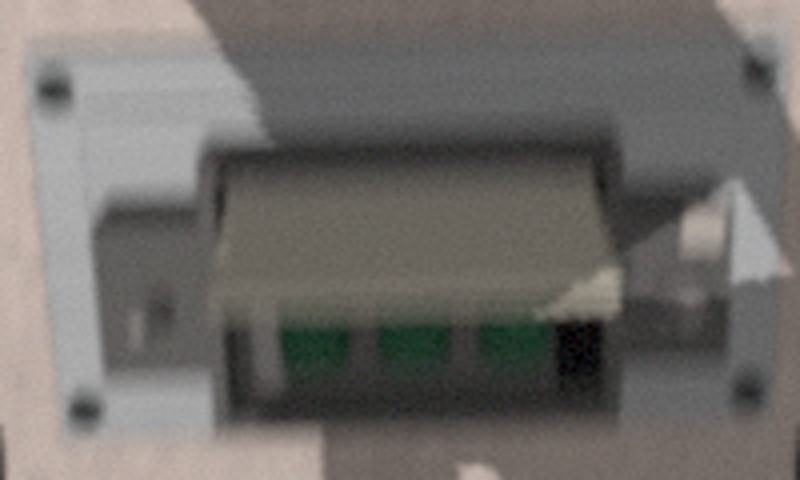

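```bash
python3 -m inch '[{"delta_pos":[-0.8,2.0,0],"turn":[0,0,1.7],"gripper":0},{"delta_pos":[0,0,-2],"turn":[0,0,0],"gripper":0},{"delta_pos":[0,0,-2],"turn":[0,0,0],"gripper":0},{"delta_pos":[0,0,-2],"turn":[0,0,0],"gripper":0},{"delta_pos":[0,0,-2],"turn":[0,0,0],"gripper":0},{"delta_pos":[0,0,-2],"turn":[0,0,0],"gripper":0},{"delta_pos":[0,0,-2],"turn":[0,0,0],"gripper":0},{"delta_pos":[0,0,-1.5],"turn":[0,0,0],"gripper":0}]' 20
```

```text
time: 2.95
position: [0.5015, -0.1478, 0.2635]
tcp_rot: [179.9, 0.2, 117.2]
contact_force: [0.5, 0.4, 0.0]
grip_width: 0.0099
```

```bash
python3 -m inch '[{"delta_pos":[0.5,-1.0,0],"turn":[0,0,0],"gripper":0},{"delta_pos":[0.5,-1.0,0],"turn":[0,0,0],"gripper":0},{"delta_pos":[0.5,-1.0,0],"turn":[0,0,0],"gripper":0},{"delta_pos":[0.5,-1.0,0],"turn":[0,0,0],"gripper":0},{"delta_pos":[0.5,-1.0,-0.3],"turn":[0,0,0],"gripper":0}]'
python3 - <<'E'
from h import *
cv2.imwrite("pics/s2.png",np.hstack([cv2.resize(grab_frame(n)[a:a+100,b:b+100],None,fx=4,fy=4,interpolation=2) for n,a,b in(("scene",130,245),("top",160,350))]))
E
```

```text
time: 3.58
position: [0.5282, -0.1999, 0.262]
tcp_rot: [179.9, 0.2, 117.4]
contact_force: [0.4, 0.2, -0.1]
grip_width: 0.0004
```

View pics/s2.png

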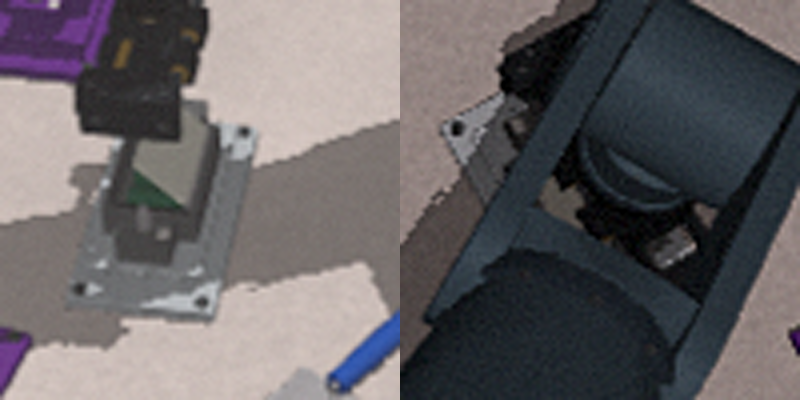

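The scene crop shows the flap (165,160) tilted under the finger at about 0.8 rad. Continuing down along the arc.

```bash
python3 -m inch '[{"delta_pos":[0.15,-0.3,-0.6],"turn":[0,0,0],"gripper":0},{"delta_pos":[0.15,-0.3,-0.6],"turn":[0,0,0],"gripper":0},{"delta_pos":[0.1,-0.2,-0.6],"turn":[0,0,0],"gripper":0},{"delta_pos":[0.1,-0.2,-0.6],"turn":[0,0,0],"gripper":0},{"delta_pos":[0.1,-0.2,-0.5],"turn":[0,0,0],"gripper":0},{"delta_pos":[0,0,-0.4],"turn":[0,0,0],"gripper":0},{"delta_pos":[0,0,-0.2],"turn":[0,0,0],"gripper":0},{"delta_pos":[0,0,-0.2],"turn":[0,0,0],"gripper":0}]'
```

```text
time: 4.68
position: [0.5346, -0.2128, 0.2233]
tcp_rot: [179.9, 0.2, 117.4]
contact_force: [-3.0, 2.0, 10.2]
grip_width: 0.0004
```

Contact at 10 N, so the flap is at its stop. Holding briefly, then lifting and checking.

```bash
python3 -m inch '[{"delta_pos":[0,0,0],"turn":[0,0,0],"gripper":0},{"delta_pos":[0,0,0],"turn":[0,0,0],"gripper":0},{"delta_pos":[0,0,0.5],"turn":[0,0,0],"gripper":0},{"delta_pos":[0,0,4],"turn":[0,0,0],"gripper":0},{"delta_pos":[-0.2,0.4,5],"turn":[0,0,0],"gripper":8.8},{"delta_pos":[-1,2,6],"turn":[0,0,0],"gripper":8.8},{"delta_pos":[-1,4,3],"turn":[0,0,0],"gripper":8.8},{"delta_pos":[0,0,0],"turn":[0,0,0],"gripper":8.8}]'
python3 - <<'E'
from h import *
st=env.observe();im=grab_frame("wrist");cv2.imwrite("pics/w3.png",im);np.save("w3.npy",st,allow_pickle=True)
cv2.imwrite("pics/top3.png",grab_frame("top"))
E
```

```text
time: 5.68
position: [0.5109, -0.1469, 0.413]
tcp_rot: [180.0, 0.1, 117.4]
contact_force: [-0.7, -0.8, -0.4]
grip_width: 0.0384
```

View pics/w3.png

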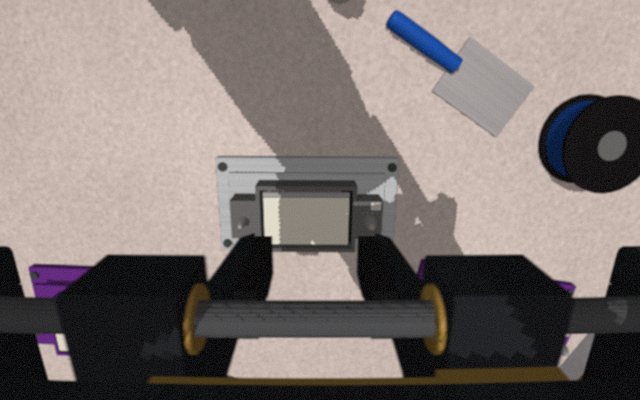

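Run:
```python
from h import *
im=cv2.imread("pics/w3.png");crop(im,215,150,190,110,4,"pics/w3c.png")
st=np.load("w3.npy",allow_pickle=True).item()
a=np.radians(26.84);c=np.array([.52925,-.20212,.0]);x=np.array([np.cos(a),np.sin(a),0]);y=np.array([-np.sin(a),np.cos(a),0]);z=np.array([0,0,1.])
f=lambda P:((proj("wrist",P,st)-[215,150])*4).round(0).tolist()
print("dowel tops",f([c+.063*x+.075*z,c-.063*x+.075*z]),"feet",f([c+.063*x+.056*z,c-.063*x+.056*z]),"plate",f([c+s*.1*x+t*.055*y+.012*z for s,t in((1,1),(1,-1),(-1,-1),(-1,1))]))
for t in(0,.1): print("flap",f([c+s*.042*x+(.027-r*np.cos(t))*y+(.06+r*np.sin(t))*z for s,r in((1,0),(1,.052),(-1,.052),(-1,0))]))
```

```text
dowel tops [[630.0, 312.0], [101.0, 307.0]] feet [[618.0, 283.0], [116.0, 279.0]] plate [[741.0, 35.0], [713.0, 407.0], [27.0, 401.0], [1.0, 29.0]]
flap [[540.0, 184.0], [532.0, 381.0], [200.0, 378.0], [194.0, 181.0]]
flap [[540.0, 184.0], [534.0, 389.0], [198.0, 386.0], [194.0, 181.0]]
```

View pics/w3c.png

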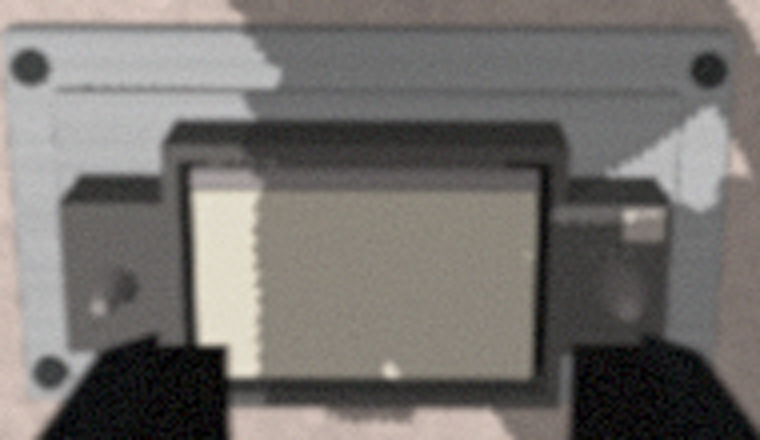

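The crop shows the flap flat and closed, with corners at (190,190) and (533,380) matching the 0 rad prediction. The dowels agree to about 1–2 mm. On to the shell.

```bash
python3 -m inch '[{"delta_pos":[-0.3,4.8,0],"turn":[0,0,3.7],"gripper":8.8},{"delta_pos":[-0.3,4.8,0],"turn":[0,0,3.7],"gripper":8.8},{"delta_pos":[-0.3,4.8,0],"turn":[0,0,3.7],"gripper":8.8},{"delta_pos":[-0.3,4.8,0],"turn":[0,0,3.7],"gripper":8.8},{"delta_pos":[-0.3,4.8,0],"turn":[0,0,3.7],"gripper":8.8},{"delta_pos":[-0.3,4.8,0],"turn":[0,0,3.7],"gripper":8.8},{"delta_pos":[-0.4,4.8,0],"turn":[0,0,3.7],"gripper":8.8},{"delta_pos":[-0.4,3.5,0],"turn":[0,0,3.5],"gripper":8.8}]'
python3 - <<'E'
from h import *
st=env.observe();im=grab_frame("wrist");cv2.imwrite("pics/w4.png",im);np.save("w4.npy",st,allow_pickle=True);print(st["position"],st["tcp_rot"])
E
```

```text
time: 6.78
position: [0.4849, 0.224, 0.3942]
tcp_rot: [-178.9, -1.0, 146.8]
contact_force: [0.9, -0.2, 0.5]
grip_width: 0.0879
[0.48493756 0.22399866 0.3942344 ] [-178.90618256   -0.99649224  146.77302411]
```

View pics/w4.png

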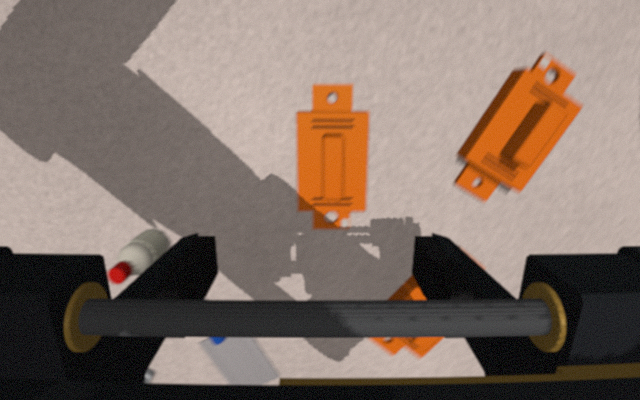

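Run:
```python
from h import *
im=cv2.imread("pics/w4.png");crop(im,285,80,100,150,4,"pics/w4c.png")
st=np.load("w4.npy",allow_pickle=True).item()
c=np.array([.48409,.23151,0]);a=np.radians(-32.98);x=np.array([np.cos(a),np.sin(a),0]);y=np.array([-np.sin(a),np.cos(a),0])
f=lambda P:((proj("wrist",P,st)-[285,80])*4).round(0).tolist()
print(f([c+.063*x+[0,0,.008],c-.063*x+[0,0,.008]]),f([c+s*.03*x+t*.01*y+[0,0,.055] for s,t in((1,1),(1,-1),(-1,-1),(-1,1))]))
```

```text
[[174.0, 555.0], [177.0, 75.0]] [[221.0, 489.0], [136.0, 489.0], [135.0, 230.0], [225.0, 230.0]]
```

View pics/w4c.png

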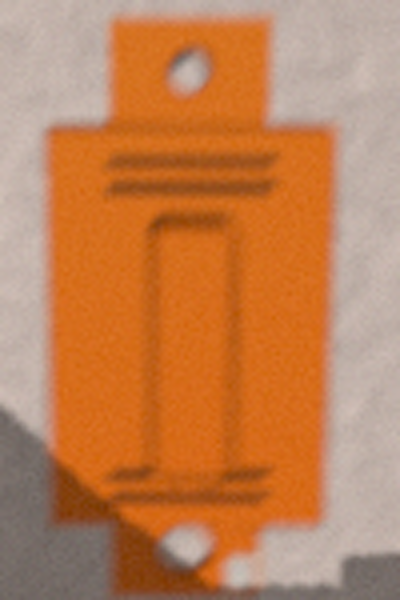

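```bash
python3 -m inch '[{"delta_pos":[0,0.7,-3],"turn":[0,0,0],"gripper":8.8},{"delta_pos":[0,0,-5],"turn":[0,0,0],"gripper":8.8},{"delta_pos":[0,0,0],"turn":[0,0,0],"gripper":8.8},{"delta_pos":[0,0,0],"turn":[0,0,0],"gripper":8.8}]'
python3 - <<'E'
from h import *
st=np.load("w4.npy",allow_pickle=True).item()
p=plane("wrist",np.array([[187,550],[190,70]])/4+[285,80],.008,st);print(p,p.mean(0),np.hypot(*(p[0]-p[1])[:2]))
st=env.observe();im=grab_frame("wrist");cv2.imwrite("pics/w5.png",im);np.save("w5.npy",st,allow_pickle=True);print(st["position"],st["tcp_rot"])
E
```

```text
time: 7.32
position: [0.4853, 0.2327, 0.3078]
tcp_rot: [-178.7, -1.4, 147.0]
contact_force: [0.2, -0.1, -0.5]
grip_width: 0.0878
[[0.53760415 0.20090388 0.008     ]
 [0.43193333 0.26919355 0.008     ]] [0.48476874 0.23504872 0.008     ] 0.1258165399367403
[0.48534923 0.23266627 0.30778871] [-178.65203684   -1.36413088  146.96385994]
```

View pics/w5.png

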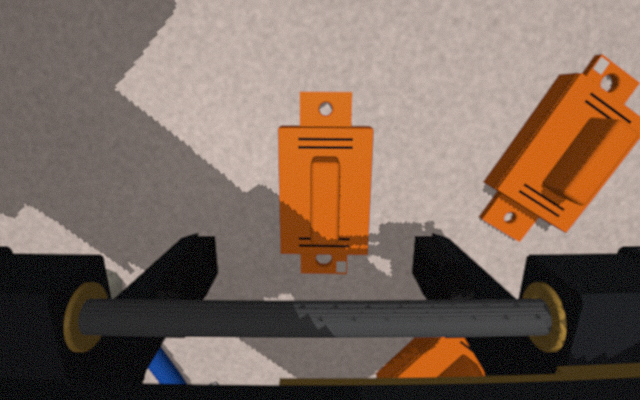

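Run:
```python
from h import *
st=np.load("w5.npy",allow_pickle=True).item()
p=plane("wrist",[[323.5,260],[325.5,108.5]],.008,st);v=p[0]-p[1];print(p,p.mean(0),np.hypot(*v[:2]),np.degrees(np.arctan2(v[1],v[0])))
h=plane("wrist",[[325,209]],.055,st);print("handle approx",plane("wrist",[[311.5,158],[338.5,158]],.055,st))
print((R.from_euler("xyz",[180,0,147],degrees=True)*R.from_euler("xyz",st["tcp_rot"],degrees=True).inv()).as_rotvec(degrees=True))
```

```text
[[0.53760079 0.19757699 0.008     ]
 [0.43203111 0.26706995 0.008     ]] [0.48481595 0.23232347 0.008     ] 0.12638918753225786 -33.35556253418656
handle approx [[0.45263109 0.24267724 0.055     ]
 [0.46227078 0.25765265 0.055     ]]
[ 0.38692662 -1.87824445  0.02009014]
```

```bash
python3 -m inch '[{"delta_pos":[-0.1,0,-3],"turn":[0.4,-1.9,-0.2],"gripper":6},{"delta_pos":[0,0,-3],"turn":[0,0,0],"gripper":6},{"delta_pos":[0,0,-2],"turn":[0,0,0],"gripper":6},{"delta_pos":[0,0,0],"turn":[0,0,0],"gripper":6}]'
python3 - <<'E'
from h import *
st=env.observe();print(st["position"],st["tcp_rot"])
print((R.from_euler("xyz",[180,0,146.8],degrees=True)*R.from_euler("xyz",st["tcp_rot"],degrees=True).inv()).as_rotvec(degrees=True))
E
```

```text
time: 7.88
position: [0.4884, 0.2321, 0.2336]
tcp_rot: [179.4, 0.6, 146.6]
contact_force: [0.1, -0.0, 0.8]
grip_width: 0.0602
[0.48841974 0.23208053 0.23364933] [179.40825082   0.57092312 146.64489897]
[-0.18145149  0.80198782  0.15215013]
```

```bash
python3 -m inch '[{"delta_pos":[-0.35,0,0],"turn":[-0.1,0.5,0.1],"gripper":6},{"delta_pos":[0,0,0],"turn":[0,0,0],"gripper":6},{"delta_pos":[0,0,-1.5],"turn":[0,0,0],"gripper":6},{"delta_pos":[0,0,-1.5],"turn":[0,0,0],"gripper":6},{"delta_pos":[0,0,0],"turn":[0,0,0],"gripper":6}]'
python3 - <<'E'
from h import *
st=env.observe();print(st["position"],st["tcp_rot"])
print((R.from_euler("xyz",[180,0,146.8],degrees=True)*R.from_euler("xyz",st["tcp_rot"],degrees=True).inv()).as_rotvec(degrees=True))
E
```

```text
time: 8.5
position: [0.4865, 0.2323, 0.206]
tcp_rot: [179.5, 0.5, 146.7]
contact_force: [-0.8, -0.5, 0.5]
grip_width: 0.0599
[0.48653519 0.2323038  0.20601783] [179.50342381   0.45692283 146.73506817]
[-0.16495173  0.65433335  0.06295103]
```

```bash
python3 -m inch '[{"delta_pos":[-0.2,0,-0.4],"turn":[-0.2,0.9,0.1],"gripper":6},{"delta_pos":[0,0,-0.4],"turn":[0,0.2,0],"gripper":6},{"delta_pos":[0,0,0],"turn":[0,0,0],"gripper":6},{"delta_pos":[0,0,0],"turn":[0,0,0],"gripper":6}]'
```

```text
time: 9.0
position: [0.4844, 0.2324, 0.1972]
tcp_rot: [-179.6, -0.4, 146.9]
contact_force: [0.4, 0.7, -0.2]
grip_width: 0.0598
```

```bash
python3 -m inch '[{"delta_pos":[0,0,0],"turn":[0.1,-0.4,0],"gripper":6},{"delta_pos":[0,0,0],"turn":[0,0,0],"gripper":1.5},{"delta_pos":[0,0,0],"turn":[0,0,0],"gripper":1.5},{"delta_pos":[0,0,0],"turn":[0,0,0],"gripper":1.5},{"delta_pos":[0,0,0],"turn":[0,0,0],"gripper":1.5},{"delta_pos":[0,0,0],"turn":[0,0,0],"gripper":1.5}]' 40
```

```text
time: 9.75
position: [0.4848, 0.2325, 0.1979]
tcp_rot: [180.0, -0.1, 146.9]
contact_force: [0.4, 0.7, -0.3]
grip_width: 0.0199
```

```bash
python3 -m inch '[{"delta_pos":[0,0,1],"turn":[0,0,0],"gripper":1.5},{"delta_pos":[0,0,3],"turn":[0,0,0],"gripper":1.5},{"delta_pos":[0,0,4],"turn":[0,0,0],"gripper":1.5},{"delta_pos":[0,0,4],"turn":[0,0,0],"gripper":1.5},{"delta_pos":[0,0,4],"turn":[0,0,0],"gripper":1.5},{"delta_pos":[0,0,1],"turn":[0,0,0],"gripper":1.5},{"delta_pos":[0,0,0],"turn":[0,0,0],"gripper":1.5}]'
python3 - <<'E'
from h import *
st=env.observe();im=grab_frame("wrist");cv2.imwrite("pics/w6.png",im);np.save("w6.npy",st,allow_pickle=True);print(st["position"],st["tcp_rot"])
E
```

```text
time: 10.62
position: [0.4821, 0.2317, 0.3729]
tcp_rot: [-179.8, -0.3, 146.8]
contact_force: [0.3, 0.3, -2.6]
grip_width: 0.0197
[0.48211372 0.23173201 0.37285404] [-179.82829879   -0.25422549  146.84795823]
```

View pics/w6.png

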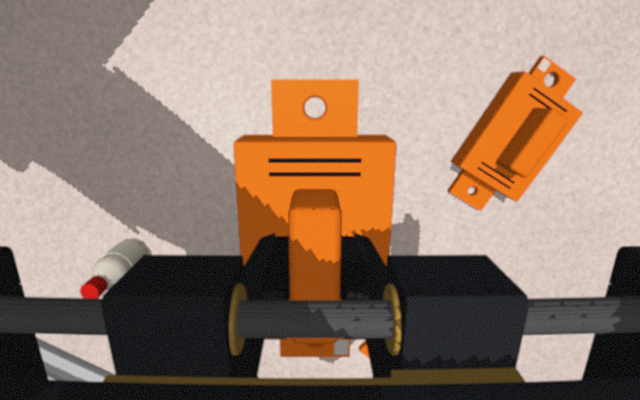

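Run:
```python
from h import *
im=cv2.imread("pics/w6.png");crop(im,225,70,180,140,4,"pics/w6c.png")
c=camera_params("wrist");T=np.array(c["mount"])
def tool(px,d):
    n=cv2.undistortPoints(np.array(px,float).reshape(-1,1,2),K(c),np.array(c["D"])).reshape(-1,2)
    v=np.c_[n[:,0],-n[:,1],-np.ones(len(n))]@T[:3,:3].T
    return T[:3,3]+v*((d-T[2,3])/v[:,2])[:,None]
print(tool([[315,107]],.198-.008),tool([[272,80],[358,80],[274,137],[357,137]],.19),"roof",tool([[234,140],[396,140]],.172))
```

```text
[[ 0.06296371 -0.00113508  0.19      ]] [[ 0.07503517 -0.02069882  0.19      ]
 [ 0.07502165  0.01842296  0.19      ]
 [ 0.0490904  -0.02055028  0.19      ]
 [ 0.04908657  0.0187469   0.19      ]] roof [[ 0.05022412 -0.03556667  0.172     ]
 [ 0.05021695  0.03328857  0.172     ]]
```

View pics/w6c.png

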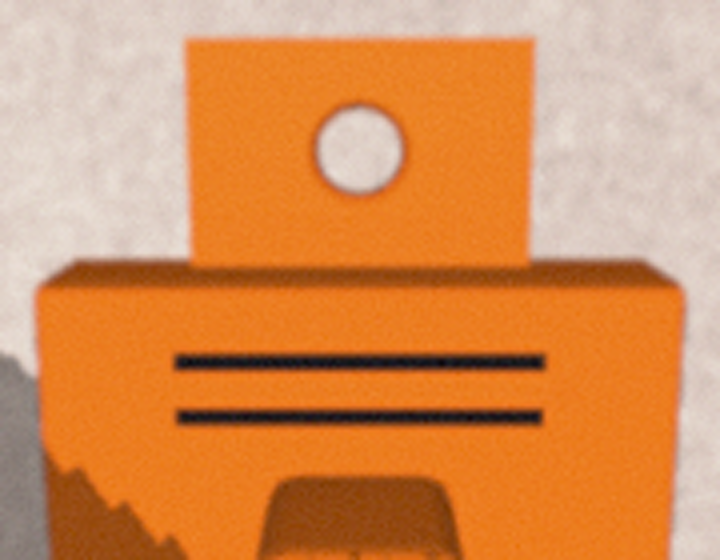

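```bash
python3 -m inch '[{"delta_pos":[0.5,-4.3,0],"turn":[0,0,6],"gripper":1.5},{"delta_pos":[0.5,-4.3,0],"turn":[0,0,6],"gripper":1.5},{"delta_pos":[0.5,-4.3,0],"turn":[0,0,6],"gripper":1.5},{"delta_pos":[0.5,-4.3,0],"turn":[0,0,6],"gripper":1.5},{"delta_pos":[0.5,-4.3,0],"turn":[0,0,6],"gripper":1.5},{"delta_pos":[0.5,-4.3,0],"turn":[0,0,6],"gripper":1.5},{"delta_pos":[0.5,-4.3,0],"turn":[0,0,6],"gripper":1.5},{"delta_pos":[0.4,-4.3,0],"turn":[0,0,6],"gripper":1.5}]'
python3 -m inch '[{"delta_pos":[0.4,-4.0,0],"turn":[0,0,6],"gripper":1.5},{"delta_pos":[0.4,-3.0,0],"turn":[0,0,4],"gripper":1.5},{"delta_pos":[0,0,0],"turn":[0,0,0],"gripper":1.5},{"delta_pos":[0,0,0],"turn":[0,0,0],"gripper":1.5}]'
python3 - <<'E'
from h import *
st=env.observe();print(st["position"],st["tcp_rot"])
print((R.from_euler("xyz",[180,0,206.84],degrees=True)*R.from_euler("xyz",st["tcp_rot"],degrees=True).inv()).as_rotvec(degrees=True))
E
```

```text
time: 11.68
position: [0.5159, -0.1195, 0.3541]
tcp_rot: [-180.0, -1.8, -163.3]
contact_force: [1.1, 0.5, -1.9]
grip_width: 0.0195
time: 12.18
position: [0.5215, -0.1935, 0.3447]
tcp_rot: [179.3, -2.2, -153.2]
contact_force: [-0.1, 0.5, -1.9]
grip_width: 0.0195
[ 0.5215238  -0.193463    0.34465006] [ 179.28300574   -2.24676537 -153.18587154]
[ 0.37420585 -2.32846345  0.0399258 ]
```

```bash
python3 -m inch '[{"delta_pos":[0.5,-0.6,0],"turn":[0.3,-1.6,0],"gripper":1.5},{"delta_pos":[0,0,0],"turn":[0,0,0],"gripper":1.5},{"delta_pos":[0,0,0],"turn":[0,0,0],"gripper":1.5}]'
python3 - <<'E'
from h import *
st=env.observe();print(st["position"],st["tcp_rot"])
print((R.from_euler("xyz",[180,0,206.84],degrees=True)*R.from_euler("xyz",st["tcp_rot"],degrees=True).inv()).as_rotvec(degrees=True))
E
```

```text
time: 12.55
position: [0.5267, -0.1974, 0.3436]
tcp_rot: [179.7, -0.6, -153.1]
contact_force: [-0.2, 0.4, -1.3]
grip_width: 0.0197
[ 0.52674026 -0.19740426  0.34355596] [ 179.65170901   -0.61332619 -153.09331969]
[-0.0334407  -0.70452308 -0.06481531]
```

```bash
python3 -m inch '[{"delta_pos":[0.2,-0.4,-2],"turn":[0,-0.5,0],"gripper":1.5},{"delta_pos":[0,0,-2],"turn":[0,0,0],"gripper":1.5},{"delta_pos":[0,0,-1],"turn":[0,0,0],"gripper":1.5},{"delta_pos":[0,0,0],"turn":[0,0,0],"gripper":1.5},{"delta_pos":[0,0,0],"turn":[0,0,0],"gripper":1.5}]'
python3 - <<'E'
from h import *
st=env.observe();print(st["position"],st["tcp_rot"])
print((R.from_euler("xyz",[180,0,206.84],degrees=True)*R.from_euler("xyz",st["tcp_rot"],degrees=True).inv()).as_rotvec(degrees=True))
im=grab_frame("wrist");cv2.imwrite("pics/w7.png",im)
a=cv2.resize(im[0:200,220:420],None,fx=2,fy=2,interpolation=2)
b=cv2.resize(grab_frame("scene")[130:230,230:330],None,fx=4,fy=4,interpolation=2)
cv2.imwrite("pics/w7c.png",np.hstack([a,b]))
E
```

```text
time: 13.18
position: [0.5297, -0.2003, 0.2947]
tcp_rot: [-179.9, -0.0, -153.0]
contact_force: [-0.5, 0.3, -2.9]
grip_width: 0.0195
[ 0.5296537  -0.20031329  0.29468249] [-1.79921346e+02 -3.96209908e-02 -1.52985724e+02]
[ 0.08806935  0.00029366 -0.1743035 ]
```

View pics/w7c.png

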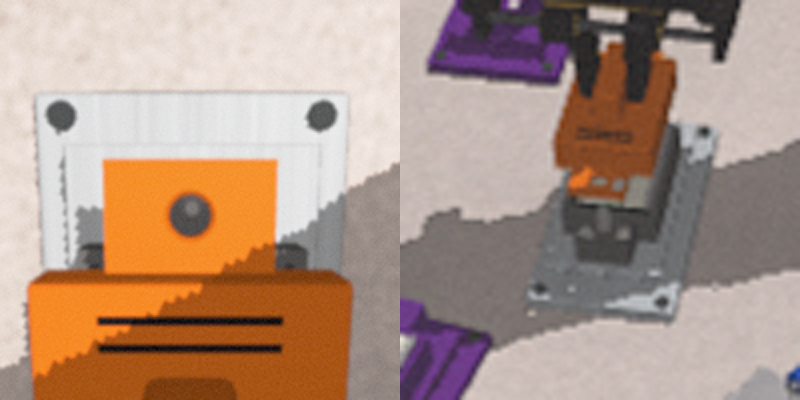

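Run:
```python
from h import *
im=cv2.imread("pics/w7.png");crop(im,290,80,50,50,12,"pics/w7d.png")
```

```text
(no output)
```

View pics/w7d.png

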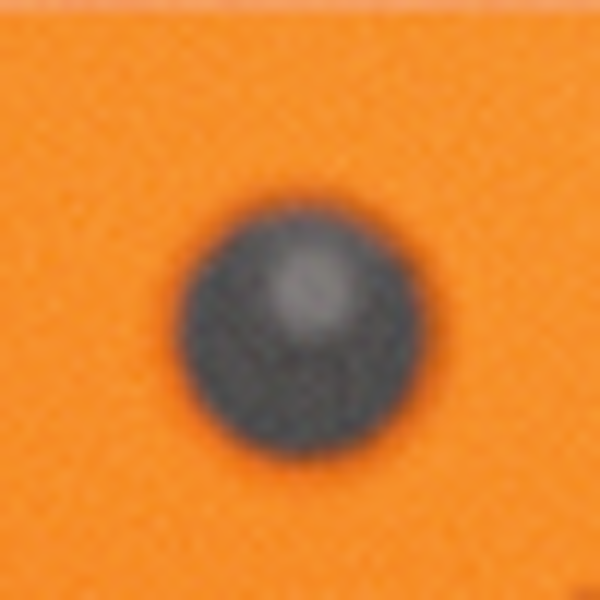

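Run:
```python
from h import *
c=camera_params("wrist");T=np.array(c["mount"])
def tool(px,d):
    n=cv2.undistortPoints(np.array(px,float).reshape(-1,1,2),K(c),np.array(c["D"])).reshape(-1,2)
    v=np.c_[n[:,0],-n[:,1],-np.ones(len(n))]@T[:3,:3].T
    return (T[:3,3]+v*((d-T[2,3])/v[:,2])[:,None])[0]
h=tool([302/12+290,330/12+80],.19);d=tool([315/12+290,290/12+80],.2947-.075)
print(h,d)
Rm=R.from_euler("xyz",[-179.92,-.04,-152.986],degrees=True).as_matrix()
e=d-h;e[2]=0;print(e,Rm@e)
```

```text
[ 0.06396033 -0.00049643  0.19      ] [6.42471942e-02 1.24600315e-04 2.19700000e-01]
[0.00028686 0.00062103 0.        ] [-5.37638971e-04  4.22977412e-04 -6.66854115e-07]
```

Looking through the small hole at (315,107.5), the dowel tip is about 0.7 mm off centre and the plate edges are parallel to the ear. Descending.

```bash
python3 -m inch '[{"delta_pos":[-0.05,0.04,-0.8],"turn":[0,0,0],"gripper":1.5},{"delta_pos":[0,0,-0.6],"turn":[0,0,0],"gripper":1.5},{"delta_pos":[0,0,-0.4],"turn":[0,0,0],"gripper":1.5},{"delta_pos":[0,0,-0.4],"turn":[0,0,0],"gripper":1.5},{"delta_pos":[0,0,0],"turn":[0,0,0],"gripper":1.5}]'
python3 - <<'E'
from h import *
st=env.observe();print(st["position"],st["tcp_rot"],st["contact_force"],st["wrist_torque"])
print((R.from_euler("xyz",[180,0,206.84],degrees=True)*R.from_euler("xyz",st["tcp_rot"],degrees=True).inv()).as_rotvec(degrees=True))
im=grab_frame("wrist");cv2.imwrite("pics/w8.png",im)
a=cv2.resize(im[70:170,260:360],None,fx=4,fy=4,interpolation=2)
b=cv2.resize(grab_frame("scene")[130:230,230:330],None,fx=4,fy=4,interpolation=2)
cv2.imwrite("pics/w8c.png",np.hstack([a,b]))
E
```

```text
time: 13.9
position: [0.5292, -0.2, 0.2717]
tcp_rot: [-179.9, -0.0, -153.0]
contact_force: [0.1, 0.2, -1.6]
grip_width: 0.02
[ 0.52915426 -0.20002134  0.27171231] [-1.79872284e+02 -1.19961931e-02 -1.52995977e+02] [ 0.08137731  0.22031047 -1.5751118 ] [ 0.07041232  0.02532653 -0.02006971]
[ 0.11930664  0.04713103 -0.1640363 ]
```

View pics/w8c.png

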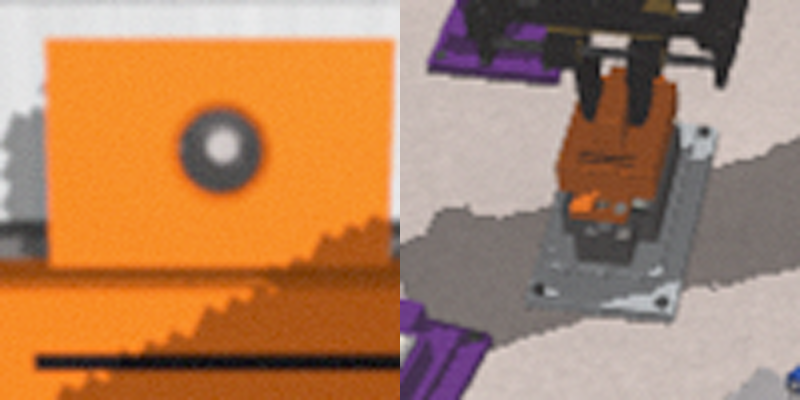

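The small dowel tip sits centred in its hole at (221,148) in the crop. The big dowel shows in the far hole, with the marks on the same side. Continuing down.

```bash
python3 -m inch '[{"delta_pos":[0,0,-0.4],"turn":[0,0,0],"gripper":1.5},{"delta_pos":[0,0,-0.4],"turn":[0,0,0],"gripper":1.5},{"delta_pos":[0,0,-0.4],"turn":[0,0,0],"gripper":1.5},{"delta_pos":[0,0,-0.3],"turn":[0,0,0],"gripper":1.5},{"delta_pos":[0,0,0],"turn":[0,0,0],"gripper":1.5}]'
python3 - <<'E'
from h import *
st=env.observe();print(st["position"],st["tcp_rot"],st["contact_force"],st["wrist_torque"])
E
```

```text
time: 14.62
position: [0.5293, -0.2001, 0.2563]
tcp_rot: [-179.8, 0.0, -153.0]
contact_force: [-0.7, -0.3, -1.4]
grip_width: 0.0197
[ 0.52931311 -0.20009778  0.25627976] [-1.79827064e+02  1.27066648e-02 -1.52992818e+02] [-0.66474437 -0.32269564 -1.44282892] [ 0.07762947  0.07106603 -0.03267478]
```

```bash
python3 -m inch '[{"delta_pos":[0,0,-0.2],"turn":[0,0,0],"gripper":1.5},{"delta_pos":[0,0,-0.2],"turn":[0,0,0],"gripper":1.5},{"delta_pos":[0,0,-0.2],"turn":[0,0,0],"gripper":1.5},{"delta_pos":[0,0,-0.2],"turn":[0,0,0],"gripper":1.5},{"delta_pos":[0,0,0],"turn":[0,0,0],"gripper":1.5}]' 55
python3 - <<'E'
from h import *
st=env.observe();print(st["position"],st["tcp_rot"],st["contact_force"],st["wrist_torque"])
im=grab_frame("wrist");cv2.imwrite("pics/w9.png",im)
a=cv2.resize(im[70:170,260:360],None,fx=4,fy=4,interpolation=2)
b=cv2.resize(grab_frame("scene")[130:230,230:330],None,fx=4,fy=4,interpolation=2)
cv2.imwrite("pics/w9c.png",np.hstack([a,b]))
E
```

```text
time: 15.25
position: [0.5296, -0.2002, 0.2515]
tcp_rot: [-179.8, -0.0, -153.0]
contact_force: [-3.8, 1.2, 6.7]
grip_width: 0.0194
[ 0.52961396 -0.20021516  0.25147386] [-1.79829306e+02 -1.23729708e-02 -1.52970883e+02] [-3.78072105  1.16698242  6.67809575] [ 0.49863501  0.71449226 -0.01660286]
```

View pics/w9c.png

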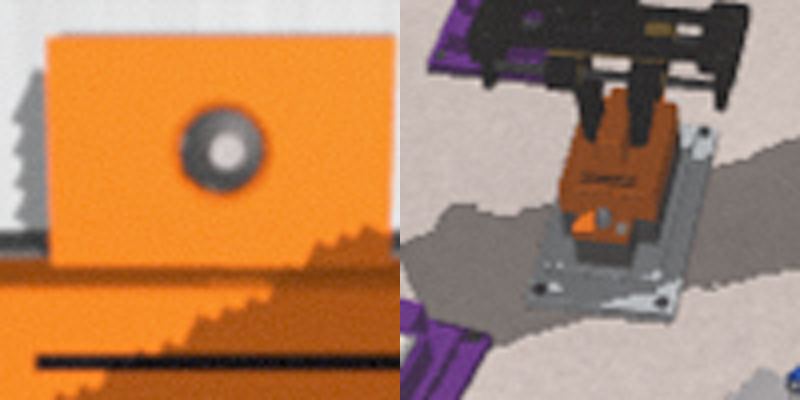

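```bash
python3 -m inch '[{"delta_pos":[-0.05,0.02,-0.3],"turn":[0,0,0],"gripper":1.5},{"delta_pos":[0,0,-0.3],"turn":[0,0,0],"gripper":1.5},{"delta_pos":[0,0,-0.3],"turn":[0,0,0],"gripper":1.5},{"delta_pos":[0,0,-0.2],"turn":[0,0,0],"gripper":1.5},{"delta_pos":[0,0,0],"turn":[0,0,0],"gripper":1.5}]'
```

```text
time: 15.98
position: [0.5296, -0.2001, 0.2471]
tcp_rot: [-179.8, -0.0, -152.9]
contact_force: [-4.7, 1.9, 9.7]
grip_width: 0.0194
```

```bash
python3 -m inch '[{"delta_pos":[0,0,-0.2],"turn":[0,0,0],"gripper":1.5},{"delta_pos":[0,0,-0.2],"turn":[0,0,0],"gripper":1.5},{"delta_pos":[0,0,-0.2],"turn":[0,0,0],"gripper":1.5}]'
```

```text
time: 16.35
position: [0.5298, -0.2002, 0.2455]
tcp_rot: [-179.8, -0.1, -152.9]
contact_force: [-6.1, 2.4, 12.6]
grip_width: 0.0196
```

```bash
python3 -m inch '[{"delta_pos":[-0.1,0.03,-0.3],"turn":[0,0,0],"gripper":1.5},{"delta_pos":[-0.05,0,-0.3],"turn":[0,0,0],"gripper":1.5},{"delta_pos":[0,0,-0.3],"turn":[0,0,0],"gripper":1.5}]'
```

```text
time: 16.73
position: [0.5295, -0.2, 0.2438]
tcp_rot: [-179.7, 0.0, -152.9]
contact_force: [-13.8, 6.4, 29.0]
grip_width: 0.0191
```

```bash
python3 -m inch '[{"delta_pos":[-0.05,0,-0.3],"turn":[0,0,0],"gripper":1.5},{"delta_pos":[-0.05,0,-0.3],"turn":[0,0,0],"gripper":1.5},{"delta_pos":[-0.05,0,-0.3],"turn":[0,0,0],"gripper":1.5}]'
```

```text
time: 17.1
position: [0.5292, -0.1999, 0.2438]
tcp_rot: [-179.6, 0.1, -152.9]
contact_force: [-8.7, 4.5, 22.1]
grip_width: 0.0195
```

Run:
```python
from h import *
for i in range(6):
    im=grab_frame("wrist" if i%2 else "scene")
    st=env.observe();print(st["time"],st["position"].round(4),st["contact_force"].round(1),st["wrist_torque"].round(2),st["grip_width"].round(4))
w=grab_frame("wrist");s=grab_frame("scene");cv2.imwrite("pics/top10.png",grab_frame("top"))
cv2.imwrite("pics/w10c.png",np.hstack([cv2.resize(w[70:170,260:360],None,fx=4,fy=4,interpolation=2),cv2.resize(s[130:230,230:330],None,fx=4,fy=4,interpolation=2)]))
cv2.imwrite("pics/s10.png",s)
```

```text
Traceback (most recent call last):
AttributeError: 'float' object has no attribute 'round'
```

Run:
```python
from h import *
for i in range(6):
    im=grab_frame("wrist" if i%2 else "scene")
    st=env.observe();print(round(st["time"],2),st["position"].round(4),st["contact_force"].round(1),st["wrist_torque"].round(2),round(st["grip_width"],4))
w=grab_frame("wrist");s=grab_frame("scene");cv2.imwrite("pics/top10.png",grab_frame("top"))
cv2.imwrite("pics/w10c.png",np.hstack([cv2.resize(w[70:170,260:360],None,fx=4,fy=4,interpolation=2),cv2.resize(s[130:230,230:330],None,fx=4,fy=4,interpolation=2)]))
cv2.imwrite("pics/s10.png",s)
```

```text
17.2 [ 0.5292 -0.1999  0.2438] [-9.2  6.  22.4] [ 1.27  1.66 -0.05] 0.0197
17.25 [ 0.5292 -0.1999  0.2438] [-9.7  4.6 22.9] [ 1.26  1.63 -0.04] 0.0196
17.3 [ 0.5292 -0.1999  0.2438] [-8.9  5.2 22.6] [ 1.22  1.68 -0.08] 0.0196
17.35 [ 0.5292 -0.1999  0.2438] [-8.6  5.5 21.7] [ 1.21  1.66 -0.15] 0.0199
17.4 [ 0.5292 -0.1999  0.2438] [-8.2  5.4 22.3] [ 1.25  1.62 -0.09] 0.0194
17.45 [ 0.5292 -0.1999  0.2438] [-8.3  5.3 21.8] [ 1.29  1.63 -0.05] 0.0197
```

View pics/w10c.png

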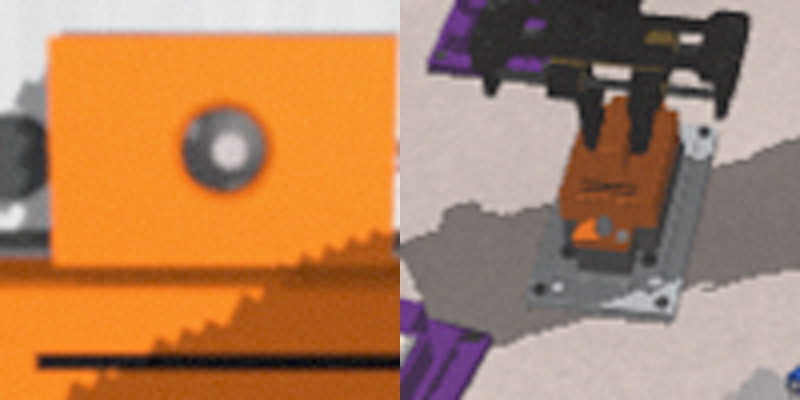

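View pics/s10.png

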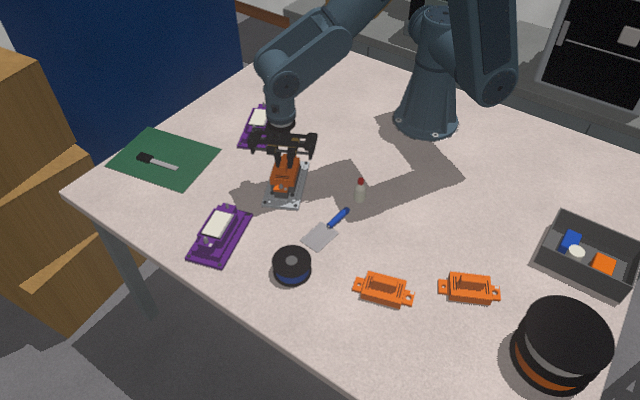

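The pair sits on the stop: TCP z is steady at 0.2438 m with 22 N pressing. The small dowel is centred in its hole, and the bystanders at (360,190), (330,228) and (291,266) haven't moved. Handing in.

```bash
python3 -c "
from rig import order; print(order.job_done())"
```

```text
the job is handed in; nothing more can be done
None
```

I closed the flap, fitted the orange upper half on both dowels with the white marks together, and handed the job in at about 17.6 s of the 64 s. The arm was still gripping the handle and pressing the pair down.

**Last checks that passed:**
- **Press:** the tool was steady at z = 0.2438 m, about 10 mm below the expected seated height, so the carrier should be on its stop. It was pushing with about 22 N, more than the 15 N the springs need there.
- **Grip:** the gripper was set to 55 N and closed on the handle at 19.6 mm.
- **Fit:** the wrist picture shows the small dowel centred in its hole. I saw the large one only in the scene view, up through its hole.
- **Flap:** a picture taken before fitting showed it flat. The cover hides it now, so I could not check it again.
- **Bystanders:** the glue bottle, scraper and spool were at the same places in the final scene picture.

**Not quite ideal:** about 10 N of sideways force and a tilt of about 0.4° remained at the end. Shifting the tool slightly did not remove them. The wrist camera read the shell about 1 mm to one side, which I put down to calibration.

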